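# Unstack the watchmaker's kit into its fitted nests

### The arm

A 6-joint arm with a two-finger parallel gripper is mounted at the origin on a cart in front of the work surface, level with it; the furniture and walls round the work are solid. World frame = base frame: x ahead of the robot, y to its left, z up, the work surface at z = 0. Lengths are in mm, angles in degrees, forces in N, time in s.
With the tool pointing down it reaches from about 350 to 850 mm from the base axis. Payload 8.1 kg.
Tool frame: the origin (TCP) lies between the finger pads; the fingertips stand 22 mm ahead of it and the grasp point (between the pads) lies 3 mm ahead of it; z points along the fingers, y is the line along which they close (so a half turn about z gives the same grasp; the last joint's range is limited). The gripper opens to 85 mm and grips with 20 to 120 N. Pads are 22 mm wide; open, the fingers measure 114 mm over their backs; the gripper's body (76 mm by 85 mm) begins 54 mm behind the grasp point. The pads swing forward as they close: fully open they stand 13 mm farther back than shut.
Start: joints at [-79.492, 7.471, 85.268, -0, 87.261, -4.893], TCP at [159.365, -578.453, 253.292] pointing down, gripper open.
Joint ranges: [-169.43, 169.43], [-51.17, 129.36], [1.28, 143.12], [-76.62, 256.62], [0, 156.53], [-152.29, 152.29]. Speed limits (degrees/s): [136.94, 136.94, 159.86, 180, 180, 180].

### API

Orientations are given as [roll, pitch, yaw] about the fixed x, y, z axes, in that order (R = Rz(yaw) Ry(pitch) Rx(roll)).
In Python, from bench import r, vision gives the robot as it stands.
- The arm moves only by the tool step_arm, never from a script. Its argument "targets" is a list that holds one entry, the list of rows, each a list of 6 numbers: the shift along the world's x, y, z in mm, then the turn, a rotation vector about the world's x, y, z in rad. In form: [[[x, y, z, rx, ry, rz], ...]]. A call has 1 to 12 rows; each row is the pose to reach, as a shift and turn from the pose commanded when the call began; what a row does not reach only later rows make up. A row lasts 1/12 s, in which the tool goes at most 41.7 mm and 7.16 degrees, less where a joint would pass 70% of its speed; a pose out of reach is approached as far as the arm can. A call with a gripper value outside its range is refused whole. "fingers" is the gripper's target within -1 to 1 (shut at 1, half-way at 0, fully open at -1), set as the call begins (left out, the last holds). The fingers move at their own pace and stop on an object; "newtons" is the grip in N (left out, the last holds). Time passes only in rows, so rows that repeat a pose let the fingers close. It gives the time, the measured TCP pose, the force, the opening and the grip force at its end, in the units of the state.
- r.sense(): the state, without advancing time (a new reading comes with each control period).
- vision.snapshot(name): name is "scene" or "top" or "wrist"; returns a dict with "img" (420x560x3 uint8, blue, green, red), "mtx" (3x3 intrinsics, pixels), "eye" and "attitude" of the camera in the world. Camera axes: x right, y up, looking along -z (the intrinsics and any distortion apply to the point x, -y, -z); pixel columns grow to the right and rows downward; lengths in mm; the calibration is good to about 2 mm. A picture is of the moment at which its call begins. There is no depth.
- r.hand_in(): hands the job in; it is judged then, once.
The state is a dict: "time": time; "joint_pos": joint angles; "qd": joint speeds; "joint_efforts": joint torques, N m; "tool_pos": TCP position; "tcp_rot": TCP orientation; "ft_force": force on the tool from outside, world axes, zero at the start; "wrist_torque": the same for the moment, N m; "finger_gap": finger opening in mm; "grip_force": force on a finger pad.
Only numpy, scipy, OpenCV 4.12 (cv2) and the standard library are available. Lean on these libraries where they do the work, as an engineer would, in place of code of your own. Each camera call takes 0.05 s, during which the arm holds its last target. There are 200 camera calls.

### The job

Take the two little stacks on the bench apart and put each thing away in the nest made for it: the big tin in the blue round nest, the small tin in the green round nest, the brass die in the orange round nest, the red box in the red oblong nest (its long side along the nest's long side) and the steel hexagonal block in the yellow hexagonal nest. Keep every thing upright all the time, as the tins and the box hold tiny parts, and leave each one lying flat on its nest's floor, inside the rim, and let go.

Things in the scene. Friction and masses are not known exactly. Their poses are not given: they have to be found in the camera images.
- big_tin: Round pale aluminium parts tin, closed (lid fixed), 52 mm across, 23 mm high, about 40 g. At the start it is the bottom of the round stack, on the bench. Origin: centre of its underside, z up.
- small_tin: Round pale aluminium parts tin, closed (lid fixed), 41 mm across, 20 mm high, about 30 g. At the start it stands on the lid of big_tin. Origin: centre of its underside, z up.
- press_die: Turned brass die of a hand press: round body 30 mm across and 20 mm high with a round boss 18 mm across and 6 mm high on top (26 mm in all), about 80 g. At the start it stands, boss up, on the lid of small_tin, the top of the round stack (about 69 mm above the bench). Origin: centre of its underside, z up.
- red_box: Small red box, closed (lid fixed), 44 mm along its x over the lips of the lid and hinge (the solid sides that fingers close on are 38 mm apart), 53 mm along its y, 20 mm high, about 60 g. At the start it is the bottom of the other stack, on the bench. Origin: centre of its underside, z up.
- hex_block: Grey steel hexagonal bench block with holes in its top, 36 mm across flats (its x), 42 mm across corners (its y), 25 mm high, about 0.28 kg. At the start it stands on red_box. Origin: centre of its underside, z up.
- blue_nest: Blue round nest fixed to the bench: a flat dish with grey floor. Recess 68 mm across, outside 76 mm. Its floor is 4 mm and its rim 7 mm above the bench, so the tips of the fingers should be at least 5 mm above the underside of the thing they set down. Origin: centre of its underside, z up. Home of the big tin.
- green_nest: Green round nest, like blue_nest but recess 57 mm across, outside 65 mm; floor 4 mm, rim 7 mm above the bench. Origin: centre of its underside. Home of the small tin.
- orange_nest: Orange round nest, like blue_nest but recess 46 mm across, outside 54 mm; floor 4 mm, rim 7 mm above the bench. Origin: centre of its underside. Home of the brass die.
- oblong_nest: Red oblong nest fixed to the bench, recess 55 mm along its x and 69 mm along its y, outside 63 x 77 mm; floor 4 mm, rim 7 mm above the bench. Origin: centre of its underside. Home of the red box, whose y goes along the nest's y (either way round).
- hex_nest: Yellow hexagonal nest fixed to the bench, recess 52 mm across flats (its x), outside 60 mm across flats; floor 4 mm, rim 7 mm above the bench. Origin: centre of its underside. Home of the hexagonal block, which fits at any yaw.

How it is judged:
By the outcome, as a careful person would: the job done as asked, in the order asked, and still so for the second after the job is handed in, with the robot touching nothing.
It also fails if it takes over 128 s, if anything falls off the work surface, if the arm or the gripper's body presses on something with over 40 N, if the wrist force passes 120 N, or if a joint passes its speed limit or range.

## Working session

There is one attempt and no reset: what is moved stays moved. The work goes in short steps, Python scripts to look and compute and a tool call to move; the robot and the scene stay as the last step left them, time stands still between calls to the robot, and variables do not carry over. Pictures are saved under pics/ and viewed, at most 14 in all, crops included, and the job is handed in when it is done.

Besides the shell and the picture viewer there is one more tool, called after "Request:" in YAML: its name, and indented under it one key for each argument. step_arm: Moves the arm, as the interface text tells. Its arguments: {"type":"object","properties":{"targets":{"type":"array"},"fingers":{"type":"number"},"newtons":{"type":"number"}},"required":["targets"]}

```bash
mkdir -p pics; ls
python3 - <<'E'
from bench import r,vision
import cv2,numpy as np
print(r.sense())
for n in("top","scene"):
    s=vision.snapshot(n);cv2.imwrite(f"pics/{n}0.png",s["img"]);print({k:v for k,v in s.items() if k!="img"})
E
```

```text
pics
{'time': 0.0, 'joint_pos': array([-7.94913715e+01,  7.51531654e+00,  8.53296711e+01, -2.58242322e-05,
        8.72605882e+01, -4.89382623e+00]), 'qd': array([ 0.04056095, -0.00304555, -0.06145341, -0.01148303, -0.03545713,
       -0.02994103]), 'joint_efforts': array([-2.27059209e-03, -5.69406939e+01, -5.00555992e+01, -4.34344520e-04,
        1.49579986e-02, -2.98262812e-06]), 'tool_pos': array([ 159.27951798, -577.94752847,  252.23845664]), 'tcp_rot': array([-1.79894807e+02, -8.98092794e-03,  1.54024477e+01]), 'ft_force': array([ 0.21133472, -0.89823384, -0.41287856]), 'wrist_torque': array([-0.02040273,  0.03903708, -0.04378539]), 'grip_force': 0.0, 'finger_gap': 85.11606140289034}
{'mtx': array([[396.2803467 ,   0.        , 270.86274198],
       [  0.        , 396.2803467 , 206.12140532],
       [  0.        ,   0.        ,   1.        ]]), 'eye': array([ 328.38500739,   -7.92273844, 1121.90560674]), 'attitude': array([  9.4514822 ,  -2.31098156, -88.2797681 ])}
{'mtx': array([[455.89408411,   0.        , 275.23117552],
       [  0.        , 455.89408411, 210.58361619],
       [  0.        ,   0.        ,   1.        ]]), 'eye': array([-346.90893753, -481.99258195,  613.37853047]), 'attitude': array([ 59.43034321,  -0.83634263, -60.97008709])}
```

View pics/top0.png

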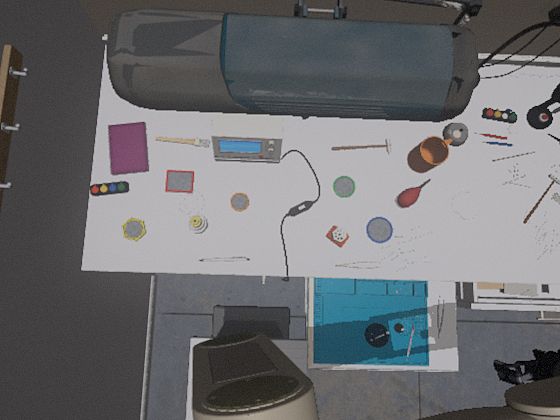

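View pics/scene0.png

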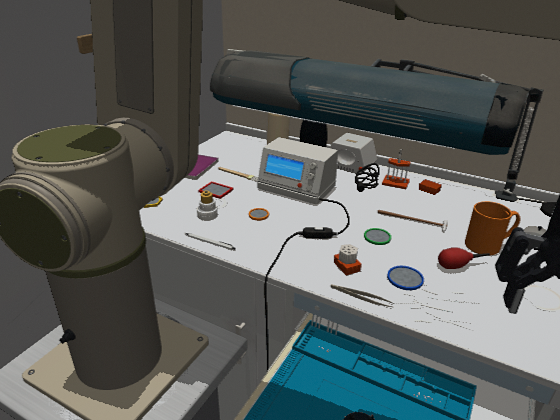

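The top view shows the hex nest (134,229), round stack (198,224), oblong nest (180,181), orange nest (240,202), box stack (338,236), green nest (344,187) and blue nest (379,230). The scene view confirms the layout. A cable with an inline switch runs near the middle, and a big overhead cylinder sits farther back.

```bash
cat > h.py <<'E'
import numpy as np,cv2
from scipy.spatial.transform import Rotation as R
def ray(s,u,v):
    d=np.linalg.solve(s["mtx"],[u,v,1.]);d=d*[1,-1,-1]
    return R.from_euler("xyz",s["attitude"],degrees=True).as_matrix()@d
def world(s,u,v,z):
    d=ray(s,u,v);e=np.array(s["eye"]);return (e+d*(z-e[2])/d[2])
def pix(s,p):
    c=R.from_euler("xyz",s["attitude"],degrees=True).as_matrix().T@(np.array(p,float)-s["eye"])*[1,-1,-1]
    q=s["mtx"]@c;return q[:2]/q[2]
def blob(s,lo,hi,near,rad,z):
    """min-area hull of a hsv range near a pixel: centre, sizes in world, angle"""
    hsv=cv2.cvtColor(s["img"],cv2.COLOR_BGR2HSV);m=cv2.inRange(hsv,np.array(lo),np.array(hi))
    k=np.zeros_like(m);cv2.circle(k,tuple(map(int,near)),rad,255,-1);ys,xs=np.nonzero(m&k)
    if len(xs)<5:return None
    w=np.array([world(s,x,y,z)[:2] for x,y in zip(xs,ys)],np.float32)
    return cv2.minAreaRect(w),cv2.minEnclosingCircle(w),len(xs)
E
python3 - <<'E'
from bench import r,vision
from h import *
s=vision.snapshot("top")
print(R.from_euler("xyz",s["attitude"],degrees=True).as_matrix().round(2))
for n,lo,hi,p,rad,z in[("hex",(20,90,60),(35,255,255),(134,229),20,7),("obl",(0,120,60),(10,255,255),(180,181),24,7),("orange",(5,90,60),(20,255,255),(240,202),16,7),
 ("green",(45,80,40),(85,255,255),(344,187),18,7),("blue",(100,90,40),(130,255,255),(379,230),22,7),("box",(0,120,60),(10,255,255),(338,236),20,20),("die",(15,70,60),(35,255,255),(198,223),18,66)]:
    print(n,blob(s,lo,hi,p,rad,z))
a=s["img"][200:262,110:420];cv2.imwrite("pics/t1.png",cv2.resize(s["img"][165:265,110:250],None,fx=5,fy=5,interpolation=2))
cv2.imwrite("pics/t2.png",cv2.resize(s["img"][165:265,300:420],None,fx=5,fy=5,interpolation=2))
E
```

```text
[[ 0.03  0.99 -0.17]
 [-1.    0.04  0.03]
 [ 0.04  0.16  0.99]]
hex (((436.98980712890625, 333.23504638671875), (63.86750793457031, 59.324188232421875), 16.145343780517578), ((437.307373046875, 333.6490783691406), 33.168067932128906), 140)
obl (((579.0001220703125, 216.3484344482422), (75.07362365722656, 61.139305114746094), 89.35484313964844), ((580.0145263671875, 216.3991241455078), 45.532310485839844), 75)
orange (((525.554443359375, 42.52149963378906), (49.25250244140625, 48.41790008544922), 2.2622103691101074), ((526.297607421875, 42.82490158081055), 25.798980712890625), 66)
green (((582.4337768554688, -257.7960205078125), (59.8729362487793, 58.526756286621094), 0.21077391505241394), ((582.1756591796875, -257.33685302734375), 31.43761444091797), 64)
blue (((459.2977600097656, -360.0093078613281), (72.29755401611328, 72.21599578857422), 89.41509246826172), ((459.5960693359375, -359.40478515625), 37.15725326538086), 97)
box (((435.3525695800781, -235.4576416015625), (50.621742248535156, 37.47114944458008), 53.79759979248047), ((435.4959716796875, -236.3847198486328), 29.695844650268555), 71)
die (((457.2712707519531, 155.13885498046875), (28.68351173400879, 26.058076858520508), 47.291282653808594), ((458.0124816894531, 154.65570068359375), 14.715837478637695), 92)
```

Request:
step_arm:
  targets:
    - [[276,343,0,0,0,0.67],[276,343,0,0,0,0.67],[276,343,0,0,0,0.67],[276,343,0,0,0,0.67],[276,343,0,0,0,0.67],[276,343,0,0,0,0.67],[276,343,0,0,0,0.67],[276,343,0,0,0,0.67],[276,343,0,0,0,0.67],[276,343,0,0,0,0.67],[276,343,0,0,0,0.67],[276,343,0,0,0,0.67]]
  fingers: -1
  newtons: 40

```text
time: 1.15
tool_pos: [437.6, -231.5, 253.1]
tcp_rot: [-180.0, -0.1, 54.1]
ft_force: [0.4, -0.2, -0.6]
finger_gap: 85.3
grip_force: 0.0
```

Run:
```python
from bench import r,vision
from h import *
q=r.sense();print(q["time"],q["tool_pos"],q["tcp_rot"],q["joint_pos"])
s=vision.snapshot("wrist");cv2.imwrite("pics/w1.png",s["img"]);print({k:v for k,v in s.items() if k!="img"})
```

```text
1.15 [ 437.62935843 -231.53182232  253.08842106] [-1.79982231e+02 -1.02911245e-01  5.40558513e+01] [-33.8892659   -8.9691396  101.58565018   0.10358903  87.39756099
   2.05015058]
{'mtx': array([[367.84992505,   0.        , 280.53364735],
       [  0.        , 367.84992505, 210.97206049],
       [  0.        ,   0.        ,   1.        ]]), 'eye': array([ 480.5592164 , -172.47656964,  374.58417126]), 'attitude': array([-1.66150600e+01, -1.15082112e-02, -3.59448484e+01])}
```

View pics/w1.png

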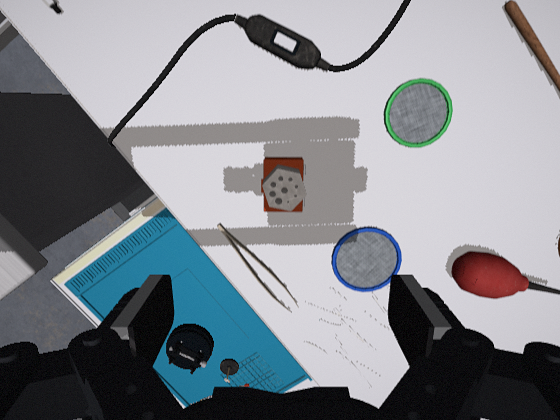

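The wrist view shows the red box with the hex block at (284,186), nearly square to the image. The green nest is at (418,112) and the blue nest at (366,259).

Run:
```python
from bench import r,vision
from h import *
s=vision.snapshot("wrist")
for n,lo,hi,p,rad,z in[("green",(45,80,40),(85,255,255),(418,112),45,7),("blue",(100,90,40),(130,255,255),(366,259),42,7),("box",(0,120,40),(10,255,255),(284,186),45,20)]:
    print(n,blob(s,lo,hi,p,rad,z))
i=s["img"][145:225,244:324];cv2.imwrite("pics/w1c.png",cv2.resize(i,None,fx=7,fy=7,interpolation=2))
```

```text
green (((581.4069213867188, -259.18048095703125), (64.20059967041016, 64.33804321289062), 12.228023529052734), ((581.1483764648438, -259.70538330078125), 32.82667922973633), 993)
blue (((459.1010437011719, -361.0345458984375), (75.4974365234375, 74.82479858398438), 56.33198928833008), ((459.2719421386719, -360.5920715332031), 38.27949142456055), 914)
box (((435.31939697265625, -236.8441162109375), (53.100738525390625, 40.67094802856445), 54.029624938964844), ((435.8974609375, -237.62205505371094), 32.15934371948242), 649)
```

View pics/w1c.png

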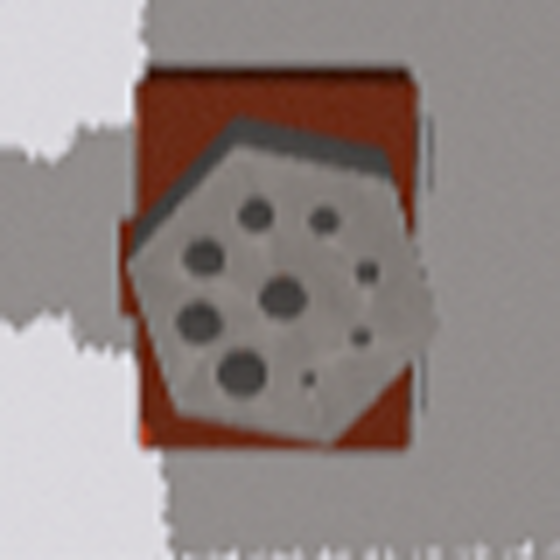

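Run:
```python
from bench import r,vision
from h import *
s=vision.snapshot("wrist")
v=np.array([(127,262),(240,145),(390,180),(435,318),(330,443),(180,413)])/7+[244,145]
w=np.array([world(s,*p,45)[:2] for p in v]);c=w.mean(0);d=w-c
print(c,np.hypot(*d.T),np.degrees(np.arctan2(d[:,1],d[:,0]))%60)
b=np.array([(137,75),(415,75),(413,447),(140,447)])/7+[244,145]
w=np.array([world(s,*p,20)[:2] for p in b]);print(w.mean(0),w)
```

```text
[ 436.93218351 -239.1925181 ] [20.92231502 20.57403166 20.48111928 20.13521651 21.15849    21.12073068] [11.80676794  9.96526566 11.92750989 15.06039906 11.10360075 13.46069645]
[ 435.43921998 -239.93109268] [[ 435.60390308 -207.07510498]
 [ 466.50230828 -229.57327551]
 [ 435.6547644  -273.06373039]
 [ 403.99590414 -250.01225982]]
```

Request:
step_arm:
  targets:
    - [[1.6,-3.7,0,0,0,0.15],[1.6,-3.7,-30,0,0,0.314],[1.6,-3.7,-70,0,0,0.314],[1.6,-3.7,-110,0,0,0.314],[1.6,-3.7,-140,0,0,0.314],[1.6,-3.7,-165,0,0,0.314],[1.6,-3.7,-182,0,0,0.314],[1.6,-3.7,-192,0,0,0.314],[1.6,-3.7,-200,0,0,0.314],[1.6,-3.7,-206,0,0,0.314],[1.6,-3.7,-206,0,0,0.314],[1.6,-3.7,-206,0,0,0.314]]

```text
time: 2.3
tool_pos: [437.3, -239.8, 48.1]
tcp_rot: [179.9, 0.0, 71.8]
ft_force: [-0.8, -0.4, -0.1]
finger_gap: 85.9
grip_force: 0.0
```

Request:
step_arm:
  targets:
    - [[0,0,0,0,0,0],[0,0,0,0,0,0],[0,0,0,0,0,0],[0,0,0,0,0,0],[0,0,0,0,0,0],[0,0,0,0,0,0],[0,0,0,0,0,0],[0,0,0,0,0,0],[0,0,0,0,0,0],[0,0,0,0,0,0]]
  fingers: 1
  newtons: 50

```text
time: 3.13
tool_pos: [437.5, -239.5, 48.1]
tcp_rot: [179.9, 0.0, 71.8]
ft_force: [-0.7, 0.2, 5.7]
finger_gap: 35.1
grip_force: 50.9
```

Request:
step_arm:
  targets:
    - [[0,0,12,0,0,0],[0,0,40,0,0,0],[0,0,75,0,0,0],[0,20,105,0,0,0],[0,50,120,0,0,0],[0,88,120,0,0,0],[0,128,120,0,0,0],[0,168,120,0,0,0],[0,208,120,0,0,0],[0,248,120,0,0,0],[0,288,120,0,0,0],[0,328,120,0,0,0]]

```text
time: 4.13
tool_pos: [436.2, 90.7, 167.8]
tcp_rot: [180.0, -0.0, 71.8]
ft_force: [1.0, -0.4, -1.9]
finger_gap: 35.2
grip_force: 50.6
```

Request:
step_arm:
  targets:
    - [[0,40,0,0,0,0],[0,80,0,0,0,0],[0,120,0,0,0,0],[0,160,0,0,0,0],[0,195,0,0,0,0],[0,225,0,0,0,0],[0,240,0,0,0,0],[0,245,0,0,0,0],[0,245,0,0,0,0]]

```text
time: 4.88
tool_pos: [436.5, 334.3, 167.2]
tcp_rot: [-180.0, 0.1, 71.9]
ft_force: [0.2, 0.7, -2.1]
finger_gap: 35.7
grip_force: 50.6
```

Run:
```python
from bench import r,vision
from h import *
q=r.sense();print(q["time"],q["tool_pos"],q["tcp_rot"],q["finger_gap"],q["grip_force"])
s=vision.snapshot("wrist");cv2.imwrite("pics/w2.png",s["img"])
for n,z,p in[("hex",7,(437,333.5,7)),("die",69,(458,155,69)),("obl",7,(579,216,7)),("or",7,(526,42.5,7))]:print(n,pix(s,p))
```

```text
4.8833 [436.46933176 334.31027042 167.15049885] [-1.79969274e+02  5.10953773e-02  7.18777436e+01] 35.72773152723324 50.59780449606478
hex [281.32070764 197.76062767]
die [381.05557903 427.00515251]
obl [484.52321746 275.16008119]
or [458.72664727 441.99445058]
```

View pics/w2.png

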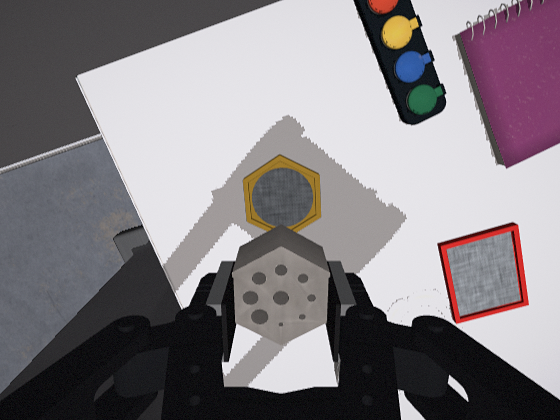

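The block is held level and square. The hex nest is at (282,195), within 2 mm of the prediction, and the oblong nest is at (483,273).

Request:
step_arm:
  targets:
    - [[0,0,-15,0,0,0],[0,0,-45,0,0,0],[0,0,-80,0,0,0],[0,0,-105,0,0,0],[0,0,-120,0,0,0],[0,0,-128,0,0,0],[0,0,-132,0,0,0],[0,0,-134,0,0,0],[0,0,-135,0,0,0],[0,0,-136,0,0,0],[0,0,-136,0,0,0]]

```text
time: 5.85
tool_pos: [437.8, 334.2, 32.5]
tcp_rot: [179.9, -0.1, 71.8]
ft_force: [-0.3, 0.1, -1.2]
finger_gap: 35.2
grip_force: 50.6
```

Run:
```python
from bench import r,vision
from h import *
q=r.sense();print(q["time"],q["tool_pos"],q["ft_force"])
s=vision.snapshot("wrist")
for n,lo,hi,p,z in[("hex",(20,90,60),(35,255,255),(437,333.5),7),("obl",(0,120,60),(10,255,255),(579,216),7)]:
    c=pix(s,(*p,z));print(n,c,blob(s,lo,hi,c,90,z))
```

```text
5.85 [437.79630392 334.24330802  32.45865002] [-0.2614132   0.0992867  -1.21116959]
hex [279.16951822 276.43284123] (((442.43682861328125, 337.98675537109375), (55.22352600097656, 60.478179931640625), 23.563209533691406), ((437.84954833984375, 333.7308044433594), 34.842655181884766), 3118)
obl [627.00157994 399.58461625] (((547.64501953125, 247.55491638183594), (21.503128051757812, 3.226296901702881), 84.02913665771484), ((548.1064453125, 247.50665283203125), 10.812894821166992), 83)
```

Request:
step_arm:
  targets:
    - [[0,0,-0.7,0,0,0],[0,0,-1.2,0,0,0],[0,0,-1.2,0,0,0]]

```text
time: 6.15
tool_pos: [437.6, 334.3, 31.7]
tcp_rot: [179.9, -0.1, 71.8]
ft_force: [-3.7, -3.3, 8.5]
finger_gap: 35.2
grip_force: 51.8
```

Request:
step_arm:
  targets:
    - [[0,0,0,0,0,0],[0,0,0,0,0,0],[0,0,0,0,0,0],[0,0,0,0,0,0],[0,0,0,0,0,0],[0,0,40,0,0,0],[0,0,80,0,0,0],[0,0,120,0,0,0],[0,0,160,0,0,0],[0,-10,195,0,0,0],[0,-30,215,0,0,0],[0,-60,220,0,0,0]]
  fingers: -1

```text
time: 7.15
tool_pos: [438.7, 275.6, 255.8]
tcp_rot: [179.7, -0.4, 71.9]
ft_force: [1.4, -0.4, -0.9]
finger_gap: 85.1
grip_force: 0.0
```

Request:
step_arm:
  targets:
    - [[7,-39,0,0,0,0],[14,-79,0,0,0,0],[18,-105,0,0,0,0],[20,-117,0,0,0,0],[20,-119,0,0,0,0],[20,-119,0,0,0,0],[20,-119,0,0,0,0]]

```text
time: 7.73
tool_pos: [456.9, 155.4, 250.1]
tcp_rot: [-180.0, -0.0, 71.8]
ft_force: [-0.6, -0.8, -0.9]
finger_gap: 85.7
grip_force: 0.0
```

Run:
```python
from bench import r,vision
from h import *
q=r.sense();print(q["time"],q["tool_pos"])
s=vision.snapshot("wrist");cv2.imwrite("pics/w3.png",s["img"])
for n,lo,hi,p,z in[("hexn",(20,90,60),(35,255,255),(437,333.5),7),("obl",(0,120,60),(10,255,255),(579,216),7),("or",(5,90,60),(20,255,255),(525.5,42.5),7),("die",(12,70,40),(35,255,255),(457,155),66)]:
    c=pix(s,(*p,z));print(n,c,blob(s,lo,hi,c,70,z))
```

```text
7.7333 [456.89342796 155.41068581 250.10309688]
hexn [195.44851039  -6.07983031] (((432.0691223144531, 314.3999328613281), (29.85127830505371, 60.752525329589844), 71.78459167480469), ((434.8493957519531, 323.3379821777344), 30.589351654052734), 783)
obl [384.51530891  75.2837253 ] (((579.3143920898438, 215.89126586914062), (76.64437866210938, 63.38910675048828), 89.28054809570312), ((579.5247802734375, 216.060546875), 49.16056442260742), 1559)
or [373.98045824 255.19831078] (((526.2406005859375, 43.17429733276367), (53.39342498779297, 53.127906799316406), 71.76197814941406), ((526.131591796875, 42.945777893066406), 27.52696418762207), 648)
die [280.64557187 190.59517571] (((459.4131164550781, 157.27301025390625), (31.355506896972656, 28.20730972290039), 71.76483917236328), ((458.98101806640625, 157.27078247070312), 15.839441299438477), 930)
```

View pics/w3.png

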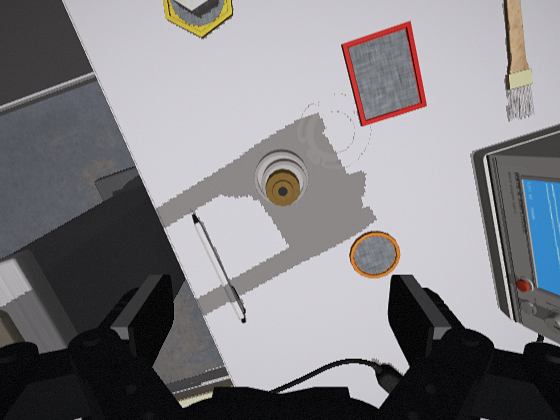

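The view shows the brass boss at about (283,191), the pale tins beneath it, the orange nest at (374,255) and the oblong nest at (384,75). I'll zoom in for the stack centres.

Run:
```python
from h import *
i=cv2.imread("pics/w3.png")[140:215,245:320];cv2.imwrite("pics/w3c.png",cv2.resize(i,None,fx=8,fy=8,interpolation=2))
```

```text
(no output)
```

View pics/w3c.png

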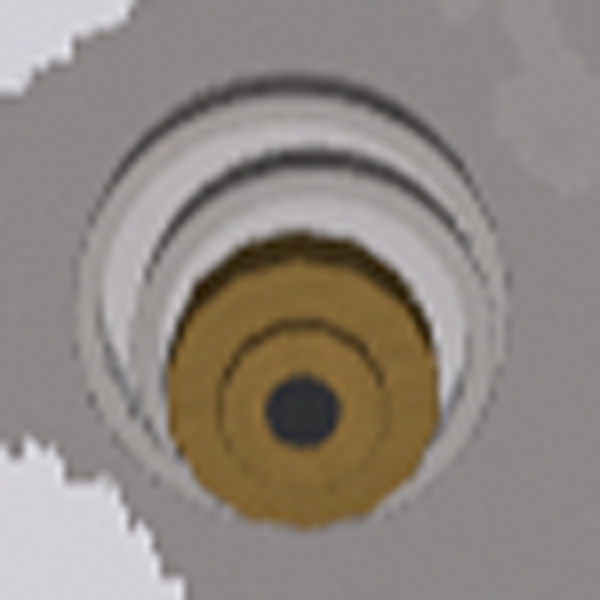

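Run:
```python
from bench import r,vision
from h import *
s=vision.snapshot("wrist")
for n,p,z in[("boss",(302,410),69),("body",(303,393),63),("small",(311,347),43),("big",(293,310),23)]:
    print(n,world(s,p[0]/8+245,p[1]/8+140,z))
```

```text
boss [458.65351762 154.89529021  69.        ]
body [458.9229282  155.25074522  63.        ]
small [460.11656662 155.53739711  43.        ]
big [458.27875563 156.29454706  23.        ]
```

Request:
step_arm:
  targets:
    - [[1.8,0.3,-25,0,0,0],[1.8,0.3,-60,0,0,0],[1.8,0.3,-95,0,0,0],[1.8,0.3,-125,0,0,0],[1.8,0.3,-150,0,0,0],[1.8,0.3,-165,0,0,0],[1.8,0.3,-174,0,0,0],[1.8,0.3,-179.5,0,0,0],[1.8,0.3,-179.5,0,0,0],[1.8,0.3,-179.5,0,0,0]]

```text
time: 8.67
tool_pos: [459.4, 155.7, 71.5]
tcp_rot: [179.9, -0.0, 71.8]
ft_force: [0.4, -0.4, 0.1]
finger_gap: 85.5
grip_force: 0.0
```

Request:
step_arm:
  targets:
    - [[0,0,0,0,0,0],[0,0,0,0,0,0],[0,0,0,0,0,0],[0,0,0,0,0,0],[0,0,0,0,0,0],[0,0,0,0,0,0],[0,0,0,0,0,0],[0,0,0,0,0,0],[0,0,0,0,0,0],[0,0,0,0,0,0]]
  fingers: 1
  newtons: 40

```text
time: 9.5
tool_pos: [459.2, 155.2, 71.3]
tcp_rot: [180.0, -0.0, 71.8]
ft_force: [-1.7, 0.4, 5.0]
finger_gap: 28.0
grip_force: 39.4
```

Request:
step_arm:
  targets:
    - [[0,0,8,0,0,0],[0,0,25,0,0,0],[5,-8,40,0,0,0],[20,-33,45,0,0,0],[37,-62,45,0,0,0],[53,-88,40,0,0,0],[63,-105,22,0,0,0],[67.3,-112.2,0,0,0,0],[67.3,-112.2,-18,0,0,0],[67.3,-112.2,-30,0,0,0],[67.3,-112.2,-36,0,0,0],[67.3,-112.2,-37.5,0,0,0]]

```text
time: 10.5
tool_pos: [525.4, 43.2, 32.6]
tcp_rot: [-179.9, 0.0, 71.8]
ft_force: [0.1, -0.1, -0.8]
finger_gap: 28.4
grip_force: 39.5
```

Request:
step_arm:
  targets:
    - [[0,0,-1,0,0,0],[0,0,-2,0,0,0],[0,0,-2.3,0,0,0],[0,0,-2.3,0,0,0]]

```text
time: 10.83
tool_pos: [526.7, 43.4, 32.4]
tcp_rot: [179.9, -0.0, 71.8]
ft_force: [-3.3, -0.1, 6.1]
finger_gap: 27.9
grip_force: 40.1
```

Request:
step_arm:
  targets:
    - [[0,0,0,0,0,0],[0,0,0,0,0,0],[0,0,0,0,0,0],[0,0,0,0,0,0],[0,0,0,0,0,0],[0,0,30,0,0,0],[0,0,65,0,0,0],[-5,8,85,0,0,0],[-22,37,90,0,0,0],[-42,70,90,0,0,0],[-58,98,90,0,0,0],[-66.6,112.5,85,0,0,0]]
  fingers: -1

```text
time: 11.83
tool_pos: [458.5, 158.0, 116.8]
tcp_rot: [180.0, -0.1, 71.8]
ft_force: [-0.8, -0.0, 1.0]
finger_gap: 85.3
grip_force: 0.0
```

Request:
step_arm:
  targets:
    - [[0,0,-15,0,0,0],[0,0,-35,0,0,0],[0,0,-50,0,0,0],[0,0,-60,0,0,0],[0,0,-65.5,0,0,0],[0,0,-65.5,0,0,0],[0,0,-65.5,0,0,0]]

```text
time: 12.42
tool_pos: [459.7, 155.4, 50.6]
tcp_rot: [-180.0, -0.0, 71.8]
ft_force: [-0.4, 0.5, 0.3]
finger_gap: 85.6
grip_force: 0.0
```

Request:
step_arm:
  targets:
    - [[0,0,0,0,0,0],[0,0,0,0,0,0],[0,0,0,0,0,0],[0,0,0,0,0,0],[0,0,0,0,0,0],[0,0,0,0,0,0],[0,0,0,0,0,0],[0,0,0,0,0,0],[0,0,0,0,0,0]]
  fingers: 1
  newtons: 30

```text
time: 13.17
tool_pos: [460.1, 155.5, 51.2]
tcp_rot: [179.9, -0.0, 71.8]
ft_force: [-1.4, -0.2, 5.2]
finger_gap: 38.7
grip_force: 29.4
```

Request:
step_arm:
  targets:
    - [[0,0,10,0,0,0],[0,0,35,0,0,0],[3,-12,60,0,0,0],[12,-42,70,0,0,0],[24,-80,70,0,0,0],[35,-120,70,0,0,0],[47,-159,70,0,0,0],[58,-198,70,0,0,0],[70,-237,70,0,0,0],[81,-276,70,0,0,0],[92,-315,70,0,0,0],[104,-354,70,0,0,0]]

```text
time: 14.17
tool_pos: [563.7, -200.7, 121.2]
tcp_rot: [180.0, -0.0, 71.8]
ft_force: [0.5, 0.7, -0.3]
finger_gap: 38.5
grip_force: 30.2
```

Request:
step_arm:
  targets:
    - [[11,-37,0,0,0,0],[17,-57,-15,0,0,0],[17.8,-60.9,-35,0,0,0],[17.8,-60.9,-55,0,0,0],[17.8,-60.9,-72,0,0,0],[17.8,-60.9,-82,0,0,0],[17.8,-60.9,-87,0,0,0],[17.8,-60.9,-88.5,0,0,0],[17.8,-60.9,-89.5,0,0,0],[17.8,-60.9,-89.5,0,0,0]]

```text
time: 15.0
tool_pos: [582.0, -259.6, 32.2]
tcp_rot: [179.9, 0.0, 71.8]
ft_force: [-1.1, -0.1, 1.2]
finger_gap: 38.6
grip_force: 30.3
```

Request:
step_arm:
  targets:
    - [[0,0,-0.7,0,0,0],[0,0,-0.7,0,0,0]]

```text
time: 15.17
tool_pos: [582.1, -259.7, 32.1]
tcp_rot: [179.9, 0.0, 71.8]
ft_force: [-2.9, 2.6, 7.9]
finger_gap: 38.5
grip_force: 31.0
```

Request:
step_arm:
  targets:
    - [[0,0,0,0,0,0],[0,0,0,0,0,0],[0,0,0,0,0,0],[0,0,0,0,0,0],[0,0,0,0,0,0],[0,0,30,0,0,0],[0,0,65,0,0,0],[-15,2,100,0,0,-0.1],[-45,6,125,0,0,-0.2],[-80,10,150,0,0,-0.3],[-115,15,170,0,0,-0.314],[-145.9,19.6,170,0,0,-0.314]]
  fingers: -1

```text
time: 16.17
tool_pos: [435.7, -240.9, 205.1]
tcp_rot: [179.6, 0.0, 53.7]
ft_force: [0.4, -0.0, 1.3]
finger_gap: 85.6
grip_force: 0.0
```

Request:
step_arm:
  targets:
    - [[0,0,0,0,0,0],[0,0,0,0,0,0],[0,0,0,0,0,0]]

```text
time: 16.42
tool_pos: [435.7, -240.0, 200.4]
tcp_rot: [179.9, -0.0, 53.8]
ft_force: [0.1, -0.4, 0.8]
finger_gap: 85.4
grip_force: 0.0
```

Run:
```python
from bench import r,vision
from h import *
q=r.sense();print(q["time"],q["tool_pos"],q["tcp_rot"])
s=vision.snapshot("wrist");cv2.imwrite("pics/w4.png",s["img"])
c=pix(s,(435.4,-239.9,20));print(c,blob(s,(0,120,40),(10,255,255),c,70,20))
x,y=c.astype(int);cv2.imwrite("pics/w4c.png",cv2.resize(s["img"][y-50:y+50,x-50:x+50],None,fx=6,fy=6,interpolation=2))
```

```text
16.4167 [ 435.68378614 -240.04873542  200.36536778] [ 1.79935439e+02 -1.29897265e-02  5.37681866e+01]
[279.67872573 191.31089011] (((435.72601318359375, -236.34214782714844), (53.37017822265625, 40.95158767700195), 53.738529205322266), ((436.3970642089844, -237.5500946044922), 32.260562896728516), 2923)
```

View pics/w4c.png

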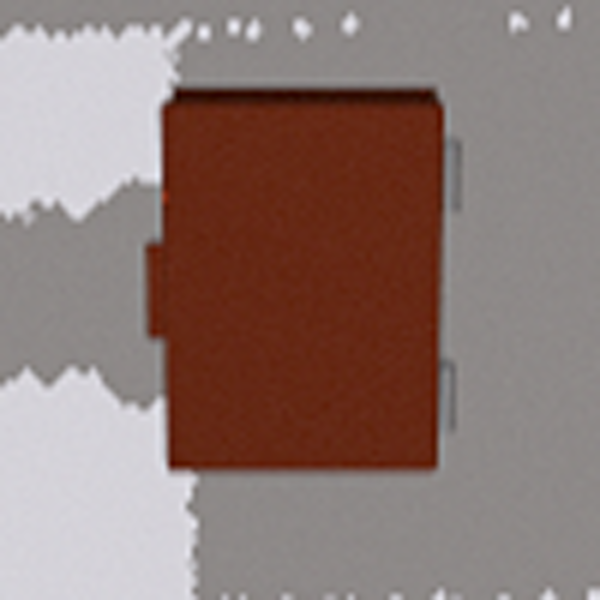

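The box sits clear and upright, spanning x 163–442 and y 100–468 in the crop. It has a latch on the left and two hinges on the right, so I'll grip the plain 53 mm ends instead.

Request:
step_arm:
  targets:
    - [[1.3,1.9,0,0,0,-0.12],[1.3,1.9,0,0,0,-0.24],[1.3,1.9,0,0,0,-0.36],[1.3,1.9,-10,0,0,-0.48],[1.3,1.9,-20,0,0,-0.6],[1.3,1.9,-30,0,0,-0.72],[1.3,1.9,-40,0,0,-0.84],[1.3,1.9,-50,0,0,-0.96],[1.3,1.9,-60,0,0,-1.08],[1.3,1.9,-70,0,0,-1.2],[1.3,1.9,-80,0,0,-1.32],[1.3,1.9,-90,0,0,-1.44]]

```text
time: 17.47
tool_pos: [437.5, -237.9, 109.0]
tcp_rot: [-180.0, 0.0, -29.0]
ft_force: [0.4, 0.2, 0.8]
finger_gap: 85.3
grip_force: 0.0
```

Request:
step_arm:
  targets:
    - [[0,0,0,0,0,-0.11],[0,0,0,0,0,-0.13],[0,0,-20,0,0,-0.13],[0,0,-45,0,0,-0.13],[0,0,-65,0,0,-0.13],[0,0,-77,0,0,-0.13],[0,0,-83,0,0,-0.13],[0,0,-83,0,0,-0.13],[0,0,-83,0,0,-0.13]]

```text
time: 18.22
tool_pos: [437.2, -238.2, 27.6]
tcp_rot: [-180.0, -0.0, -36.1]
ft_force: [0.8, 0.3, 0.2]
finger_gap: 85.3
grip_force: 0.0
```

Request:
step_arm:
  targets:
    - [[0,0,0,0,0,0],[0,0,0,0,0,0],[0,0,0,0,0,0],[0,0,0,0,0,0],[0,0,0,0,0,0],[0,0,0,0,0,0],[0,0,0,0,0,0],[0,0,0,0,0,0],[0,0,0,0,0,0]]
  fingers: 1
  newtons: 30

```text
time: 18.97
tool_pos: [437.5, -238.5, 28.5]
tcp_rot: [-180.0, -0.1, -36.2]
ft_force: [-0.6, 0.5, 6.4]
finger_gap: 52.1
grip_force: 30.4
```

Run:
```python
from bench import r,vision
from h import *
t=vision.snapshot("top");s=vision.snapshot("scene")
def tri(a,b):
    d1=ray(t,*a);d2=ray(s,*b);e1,e2=np.array(t["eye"]),np.array(s["eye"])
    k=np.linalg.lstsq(np.c_[d1,-d2],e2-e1,rcond=None)[0];return e1+k[0]*d1,e2+k[1]*d2
print(tri((112,70),(213,80)));print(tri((225,60),(297,80)));print(tri((448,65),(508,120)))
print(world(t,212,162,80),world(t,282,162,80))
```

```text
(array([781.9683695 , 340.61262551, 250.16129149]), array([775.37142883, 349.58296646, 250.31525696]))
(array([802.46997163,  77.010555  , 282.84954651]), array([800.73229551,  80.16784672, 282.18731788]))
(array([ 836.27220616, -456.91936635,  250.32842136]), array([ 837.83013267, -464.44233162,  255.11174639]))
[618.08104325 117.91362177  80.        ] [625.93001194 -71.39715063  80.        ]
```

Request:
step_arm:
  targets:
    - [[0,0,10,0,0,0],[0,0,35,0,0,0],[0,12,60,0,0,0.04],[5,42,72,0,0,0.1],[12,80,75,0,0,0.16],[22,118,75,0,0,0.22],[32,156,75,0,0,0.28],[44,194,75,0,0,0.34],[56,232,75,0,0,0.4],[68,269,75,0,0,0.46],[80,306,75,0,0,0.52],[92,343,75,0,0,0.58]]

```text
time: 20.07
tool_pos: [529.2, 107.1, 103.3]
tcp_rot: [-180.0, -0.1, -2.7]
ft_force: [1.1, -0.9, -0.8]
finger_gap: 51.7
grip_force: 31.7
```

Request:
step_arm:
  targets:
    - [[14,36,0,0,0,0.038],[27,70,0,0,0,0.038],[39,94,0,0,0,0.038],[47,107,0,0,0,0.038],[50.7,111,-12,0,0,0.038],[50.7,111,-32,0,0,0.038],[50.7,111,-50,0,0,0.038],[50.7,111,-62,0,0,0.038],[50.7,111,-68,0,0,0.038],[50.7,111,-70,0,0,0.038],[50.7,111,-70.5,0,0,0.038],[50.7,111,-70.5,0,0,0.038]]

```text
time: 21.07
tool_pos: [579.9, 216.0, 32.5]
tcp_rot: [-180.0, -0.1, -0.8]
ft_force: [-0.5, -0.0, 0.1]
finger_gap: 51.5
grip_force: 32.0
```

Request:
step_arm:
  targets:
    - [[0,0,-0.7,0,0,0],[0,0,-1.2,0,0,0],[0,0,-1.2,0,0,0]]

```text
time: 21.32
tool_pos: [580.1, 216.1, 32.0]
tcp_rot: [-180.0, -0.1, -0.8]
ft_force: [-4.5, -1.3, 6.7]
finger_gap: 51.6
grip_force: 32.6
```

Request:
step_arm:
  targets:
    - [[0,0,0,0,0,0],[0,0,0,0,0,0],[0,0,0,0,0,0],[0,0,0,0,0,0],[0,0,0,0,0,0],[0,0,20,0,0,0],[0,0,45,0,0,0],[-10,-5,65,0,0,0],[-40,-20,75,0,0,0],[-75,-37,75,0,0,0],[-105,-53,75,0,0,0],[-120.9,-60,70,0,0,0]]
  fingers: -1

```text
time: 22.32
tool_pos: [456.1, 154.9, 100.5]
tcp_rot: [180.0, 0.0, -0.8]
ft_force: [-0.1, -0.4, 0.7]
finger_gap: 85.7
grip_force: 0.0
```

Request:
step_arm:
  targets:
    - [[0,0,0,0,0,0],[0,0,0,0,0,0],[0,0,0,0,0,0]]

```text
time: 22.57
tool_pos: [459.5, 156.4, 101.0]
tcp_rot: [-180.0, -0.1, -0.8]
ft_force: [-0.3, 0.3, 0.5]
finger_gap: 85.5
grip_force: 0.0
```

Run:
```python
from bench import r,vision
from h import *
s=vision.snapshot("wrist");i=s["img"].copy()
for z in(0,23):
    P=[pix(s,(458.5+26*np.cos(a),156+26*np.sin(a),z)) for a in np.linspace(0,6.28,60)]
    cv2.polylines(i,[np.int32(P)],True,(0,0,255),1)
cv2.imwrite("pics/w5.png",i)
```

```text
(no output)
```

View pics/w5.png

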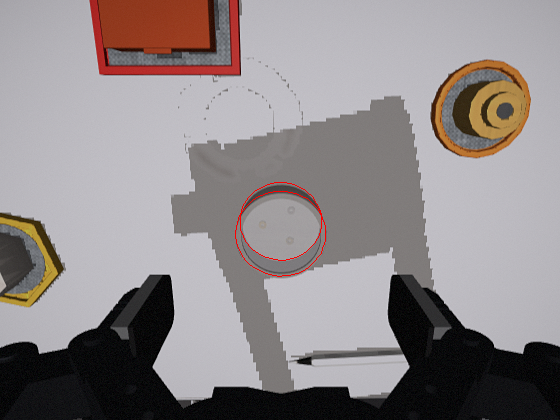

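The projected rings match the big tin at (281,230). The box, die and hex block are all visible inside their nests.

Request:
step_arm:
  targets:
    - [[0,0,-20,0,0,0],[0,0,-42,0,0,0],[0,0,-60,0,0,0],[0,0,-69,0,0,0],[0,0,-73,0,0,0],[0,0,-73,0,0,0],[0,0,-73,0,0,0]]

```text
time: 23.2
tool_pos: [459.3, 156.3, 28.1]
tcp_rot: [-180.0, -0.0, -0.8]
ft_force: [0.2, 0.3, 0.2]
finger_gap: 85.4
grip_force: 0.0
```

Request:
step_arm:
  targets:
    - [[0,0,0,0,0,0],[0,0,0,0,0,0],[0,0,0,0,0,0],[0,0,0,0,0,0],[0,0,0,0,0,0],[0,0,0,0,0,0],[0,0,0,0,0,0],[0,0,0,0,0,0],[0,0,0,0,0,0]]
  fingers: 1
  newtons: 30

```text
time: 23.95
tool_pos: [459.3, 156.3, 28.7]
tcp_rot: [-180.0, -0.1, -0.8]
ft_force: [-2.3, -0.8, 6.1]
finger_gap: 50.0
grip_force: 30.0
```

Request:
step_arm:
  targets:
    - [[0,0,10,0,0,0],[0,0,35,0,0,0],[0,-12,65,0,0,0],[0,-42,85,0,0,0],[0,-80,90,0,0,0],[0,-119,90,0,0,0],[0,-158,90,0,0,0],[0,-197,90,0,0,0],[0,-236,90,0,0,0],[0,-275,90,0,0,0],[0,-314,90,0,0,0],[0,-353,90,0,0,0]]

```text
time: 24.95
tool_pos: [458.2, -199.0, 118.5]
tcp_rot: [180.0, -0.1, -0.8]
ft_force: [1.0, 0.6, -0.4]
finger_gap: 50.1
grip_force: 31.2
```

Request:
step_arm:
  targets:
    - [[0,-39,0,0,0,0],[0,-78,0,0,0,0],[0,-115,0,0,0,0],[0.7,-143,0,0,0,0],[0.7,-158,0,0,0,0],[0.7,-163.9,-12,0,0,0],[0.7,-163.9,-35,0,0,0],[0.7,-163.9,-58,0,0,0],[0.7,-163.9,-75,0,0,0],[0.7,-163.9,-82,0,0,0],[0.7,-163.9,-85,0,0,0],[0.7,-163.9,-85.5,0,0,0]]

```text
time: 25.95
tool_pos: [459.2, -359.8, 31.8]
tcp_rot: [-179.9, 0.0, -0.7]
ft_force: [-0.2, 0.3, 0.2]
finger_gap: 50.2
grip_force: 32.8
```

Request:
step_arm:
  targets:
    - [[0,0,-0.7,0,0,0],[0,0,-1.2,0,0,0],[0,0,-1.2,0,0,0]]

```text
time: 26.2
tool_pos: [459.7, -360.5, 31.7]
tcp_rot: [180.0, -0.0, -0.7]
ft_force: [-0.6, 2.6, 3.9]
finger_gap: 49.8
grip_force: 33.2
```

Request:
step_arm:
  targets:
    - [[0,0,0,0,0,0],[0,0,0,0,0,0],[0,0,0,0,0,0],[0,0,0,0,0,0],[0,0,0,0,0,0],[0,0,25,0,0,0],[0,0,60,0,0,0],[0,0,100,0,0,0],[0,0,140,0,0,0],[0,-20,170,0,0,0],[-20,-50,180,0,0,0],[-40,-80,180,0,0,0]]
  fingers: -1

```text
time: 27.2
tool_pos: [421.2, -443.0, 216.4]
tcp_rot: [179.6, -0.3, -0.6]
ft_force: [1.2, -0.4, -0.3]
finger_gap: 85.3
grip_force: 0.0
```

Request:
step_arm:
  targets:
    - [[-30,-25,0,0,0,0],[-60,-50,0,0,0,0],[-90,-75,0,0,0,0],[-120,-95,0,0,0,0],[-150,-115,0,0,0,0],[-160,-120,0,0,0,0],[-160,-120,0,0,0,0],[-160,-120,0,0,0,0]]

```text
time: 27.87
tool_pos: [258.8, -560.9, 210.5]
tcp_rot: [-180.0, -0.0, -0.9]
ft_force: [1.3, 0.6, 0.5]
finger_gap: 85.6
grip_force: 0.0
```

Run:
```python
from bench import r,vision
from h import *
s=vision.snapshot("top");c=vision.snapshot("scene")
cv2.imwrite("pics/f1.png",np.hstack([cv2.resize(s["img"][155:260,110:410],(780,273),interpolation=2)]))
a=cv2.resize(s["img"][155:260,110:410],(780,273),interpolation=2);b=cv2.resize(c["img"][160:300,140:480],(780,321),interpolation=2)
cv2.imwrite("pics/f2.png",np.vstack([a,b]))
```

```text
(no output)
```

View pics/f2.png

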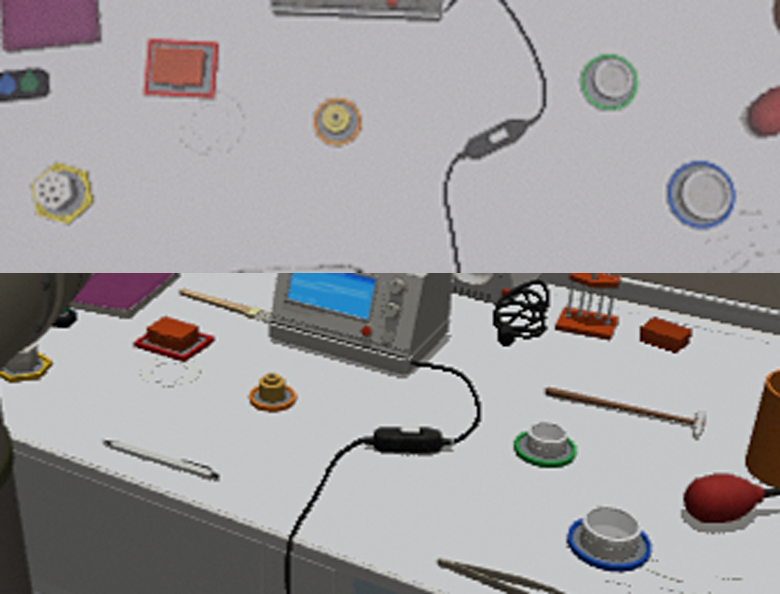

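All five things sit upright inside their own nests, so I'm handing in.

```bash
python3 -c "
from bench import r
print(r.hand_in())"
```

```text
the job is handed in; nothing more can be done
None
```

I took both stacks apart and put all five things upright in their own nests, let go of each, and handed the job in at about 28 s of robot time; the hand-in gave no verdict.

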